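# Back the ratchet turntable off by one notch

## Robot

A 6-joint arm with a two-finger parallel gripper is mounted at the origin on the work surface. World frame = base frame: x ahead of the robot, y to its left, z up, the work surface at z = 0. Lengths are in m, angles in rad, forces in N, time in s.
With the tool pointing down it reaches from about 0.375 to 0.975 m from the base axis. Payload 3.8 kg.
Tool frame: the origin (TCP) lies at the very end of the fingers, on their centre line; the grasp point (between the pads) lies 19 mm behind it; z points along the fingers, y is the direction in which the jaws open and shut (so a half turn about z gives the same grasp; the last joint's range is limited). The gripper opens to 85 mm and grips with 20 to 120 N. Pads are 22 mm wide; open, the fingers measure 114 mm over their backs; the gripper's body (76 mm by 85 mm) begins 54 mm behind the grasp point. The pads swing forward as they close: fully open they stand 13 mm farther back than shut.
Start: joints at [1.249, 0.264, 1.604, -0, 1.274, -0.037], TCP at [0.19, 0.648, 0.231] pointing down, gripper open.
Joint ranges: [-2.63, 2.63], [-0.94, 2.18], [0.31, 2.57], [-1.31, 4.45], [0, 2.66], [-2.55, 2.55]. Speed limits (rad/s): [2.57, 2.57, 3.14, 3.14, 3.14, 3.14].

## Interface

Orientations are given as a rotation vector (axis times angle).
In Python, from workcell import status, read_camera, camera_info, order gives the robot as it stands.
- The arm moves only by the tool move_arm, never from a script. Its argument "deltas" is a list of rows, each a list of 3 entries, a list of its own where there are three numbers: the turn, a rotation vector about the world's x, y, z as a fraction of full scale, then the shift along the world's x, y, z as a fraction of full scale, then the closure, from -1 (fully open) to 1 (shut), so that 0 is half open. A call has 1 to 20 rows; each row is the pose to reach, as a shift and turn from the pose commanded when the call began; what a row does not reach only later rows make up. Full scale, the value 1, is 0.1 m for a shift and pi/2 rad for a turn. A row lasts 1/8 s, in which the tool goes at most 62.5 mm and 10.7 degrees, less where a joint would pass 70% of its speed; a pose out of reach is approached as far as the arm can. A call with a number of a shift or a turn outside -1 to 1 is refused whole. A call with a gripper value outside its range is refused whole. The fingers move at their own pace and stop on an object; "grip_force" is the grip in N (left out, the last holds). Time passes only in rows, so rows that repeat a pose let the fingers close. It gives the time, the measured TCP pose, the force and the opening at its end, in the units of the state.
- status.read_state(): the state, without advancing time (a new reading comes with each control period).
- read_camera(name): name is "scene" or "top" or "wrist"; returns (picture, depth): 384x512x3 uint8, red, green, blue; 384x512 float32, m along the optical axis (not along the pixel's ray), 0 where there is no reading.
- camera_info(name): a dict with "K" (3x3 intrinsics, pixels), "R" (3x3) and "t" (3): a world point X has camera coordinates R X + t. Camera axes: x right, y down, z forward; pixel columns grow to the right and rows downward; lengths in m; the calibration is good to about 2 mm. A picture is of the moment at which its call begins: read the wrist's pose just before it. camera_info takes no time and is no camera call; for the wrist camera it gives the pose at the moment of the call.
- order.finish_job(): hands the job in, once; it reports no verdict.
The state is a dict: "time": time; "q": joint angles; "joint_vel": joint speeds; "joint_torque": joint torques, N m; "tool_pos": TCP position; "tcp_rot": TCP orientation; "wrist_force": force on the tool from outside, world axes, zero at the start; "torque": the same for the moment, N m; "width": opening from 0.0 (shut) to 1.0 (fully open).
Only numpy, scipy, OpenCV 4.12 (cv2) and the standard library are available. Lean on these libraries where they do the work, as an engineer would, in place of code of your own. Each camera call takes 0.05 s, during which the arm holds its last target. There are 200 camera calls.

## Task

The painting turntable has been turned one notch too far. Using only the fingertips, tip the pawl's ball lever outward so that its nose lifts out of the teeth and stays up, push the wheel backward (clockwise seen from above) by one notch, then tip the lever back so that the pawl drops fully into that notch. Never touch the wet rosette in the middle of the wheel, keep it there, pick nothing up, and leave everything else on the bench where it is.

Things in the scene. Friction and masses are not known exactly. Their poses are not given: they have to be found in the camera images.
- stand: Fixed steel base of a ratchet turntable, sizes in mm. Origin on the bench, on the turntable's upright axis; z up. On its +y side the pawl is hinged on a level pin 160 from the axis, 66 above the bench, between two cheek plates (36 apart over their outer faces, 78 high, 143 to 193 from the axis). A base tongue 44 wide, 14 high reaches out to 195.
- hub (a point): Centre of the wheel's deck, on the axis, 60 mm above the bench; turns with the wheel. The steel ratchet wheel lies flat: rim 250 diameter, rim face 42 above the bench, with ten ramp-shaped teeth 36 degrees apart, 14 high (tops 56 above the bench), 98 to 122 from the axis. The raised round deck inside them is 186 diameter. The wheel's first drive peg is on this point's +x axis.
- peg (a point): Centre of the top of the first drive peg; turns with the wheel. Five such upright steel pegs, 12 mm diameter, stand on the deck 80 mm from the axis, 72 degrees apart; they rise from 60 to 105 mm above the bench.
- wheel (a joint): Wheel angle, rad, counter-clockwise from above positive; at 0 the first peg is on the stand's +x axis. Backward = clockwise = falling; the dropped pawl blocks it. A notch is 0.628. Notches have play: pawl down in the present notch allows 0 to 0.23, in the next one back -0.628 to -0.40. Stiff bearing (0.12 N m, about 1.5 N at a peg): it stays where left.
- pawl (a joint): Pawl tilt, rad: 0 = nose fully down in a notch; grows as the ball lever is tipped outward, away from the wheel, lifting the nose; 0.95 = lying back on its stop. Above about 0.3 the nose clears the teeth. Balances at about 0.4: tipped farther it falls onto its stop and stays, tipped less it falls toward the wheel. About 1 N at the ball moves it.
- ball (a point): Centre of the steel ball, 30 diameter, at the top of the pawl's finger lever (a 10 mm rod), 66 mm from the pivot pin. In the stand's frame it is at y 148, z 131 mm when the pawl is down and at y 206, z 113 mm when it is thrown back; it moves only in the stand's y-z plane.
- rosette: Round plaster rosette with a wet coat, 100 diameter, 38 tall, lying loose on the middle of the deck; origin at the centre of its underside.
- leaf: Bystander: loose plaster leaf casting, about 115 x 75 mm, 32 mm tall, lying flat. Origin at the centre of its underside.
- berries: Bystander: loose plaster berry-cluster casting on a slab, 85 x 75 x 34. Origin at the centre of its underside.
- tin: Bystander: closed white paint tin with a blue band, 100 diameter, 120 tall. Origin at the centre of its underside.
- brush: Bystander: paint brush about 200 long, lying flat. Origin at the centre of its underside.
- tape: Bystander: roll of paper tape, 100 diameter, 25 tall, lying flat. Origin at the centre of its underside.
- block: Bystander: cork sanding block, 100 x 60 x 30. Origin at the centre of its underside.
- cup: Bystander: grey plastic cup, 70 diameter, 90 tall. Origin at the centre of its underside.
Things that resemble listed ones, but are neither listed nor needed, are in the scene too. What is shaped like the rosette but black, blue or red is not meant.

How it is judged:
On the way, in this order (a step that is already met when the one before it is completed fails the run):
1. the pawl is thrown back, its nose clear of the teeth, before the wheel has moved back (value of joint pawl above 0.6 rad and value of joint wheel above -0.3 rad), for 0.2 s.
2. the wheel is pushed back by one notch (value of joint wheel between -0.665 and -0.37 rad), for 0.2 s.
At the end, for the whole second after the job is handed in: The wheel is at rest one notch back (joint between -0.665 and -0.37 rad), the pawl is fully down in that notch (joint under 0.06 rad), and the rosette lies on the deck within 15 mm of its centre (all of step 2 and value of joint pawl below 0.06 rad and velocity of joint wheel between -0.05 and 0.05 rad/s and horizontal distance between rosette and hub below 0.015 m and height (world z) of rosette between 0.055 and 0.066 m); the robot touches nothing.
It fails at once if the wet rosette is touched (contact force between any of the fingers, the arm and rosette above 0.2 N).
It fails at once if the rosette is lifted or slides off the middle (height (world z) of rosette above 0.07 m or horizontal distance between rosette and hub above 0.02 m).
It fails at once if the wheel is pushed back nearly two notches (value of joint wheel below -1 rad).
It fails at once if the wheel is turned forward a notch (value of joint wheel above 0.55 rad).
It fails at once if another thing on the bench is moved (over 20 mm) or lifted (distance of any of leaf, berries, tin, brush, tape, block, cup from where it was at the start of the episode above 0.02 m).
It also fails if it takes over 54 s, if anything falls off the work surface, if the arm or the gripper's body presses on something with over 40 N, if the wrist force passes 120 N, or if a joint passes its speed limit or range.

## Working session

There is one attempt and no reset: what is moved stays moved. The work goes in short steps, Python scripts to look and compute and a tool call to move; the robot and the scene stay as the last step left them, time stands still between calls to the robot, and variables do not carry over. Pictures are saved under pics/ and viewed, about 8 in all and at most 12, crops included, and the job is handed in when it is done.

Besides the shell and the picture viewer there is one more tool, called after "Call:" as a command line: name --argument value ..., lists and objects as JSON in quotes. move_arm: Moves the arm, as the interface text tells. Its arguments: {"type":"object","properties":{"deltas":{"type":"array","items":{"type":"array"}},"grip_force":{"type":"number"}},"required":["deltas"]}

```bash
mkdir -p pics
cat > h.py <<'E'
import numpy as np, cv2
from workcell import status, read_camera, camera_info, order
def snap(n,f):
    ci=camera_info(n); p,d=read_camera(n)
    np.savez('pics/'+f+'.npz',p=p,d=d,K=ci['K'],R=ci['R'],t=ci['t'])
    cv2.imwrite('pics/'+f+'.png',p[:,:,::-1]); return p,d,ci
def cloud(f):
    z=np.load('pics/'+f+'.npz'); d=z['d']; v,u=np.mgrid[:d.shape[0],:d.shape[1]]
    K=z['K']; c=np.stack([(u-K[0,2])/K[0,0]*d,(v-K[1,2])/K[1,1]*d,d],-1)
    return (c-z['t'])@z['R'], z
def proj(z,X):
    c=z['R']@np.asarray(X)+z['t']; q=z['K']@c; return q[:2]/q[2]
E
python3 - <<'E'
from h import *
a,_,_=snap('top','top0'); b,_,_=snap('scene','scene0')
s=status.read_state(); print(s['time'],s['tool_pos'],s['tcp_rot'],s['width'])
E
```

```text
0.1 [0.18942562 0.6471586  0.23008359] [-0.44572635 -3.10943916  0.00321971] 1.0023840666763986
```

View pics/top0.png

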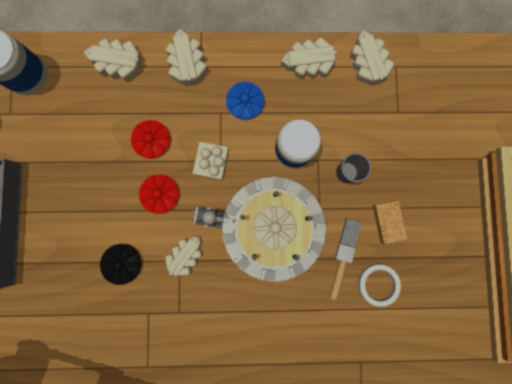

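View pics/scene0.png

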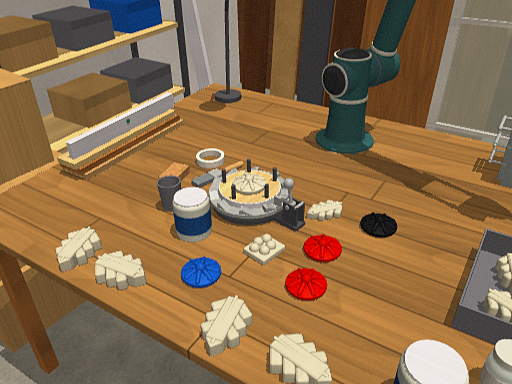

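The top view shows the wheel at (274,228), pawl and ball at about (209,216), five pegs, and the cream rosette in the middle. The lookalikes are black (121,264), red (150,139) and (159,194), and blue (245,100). The tin is at (298,143), the leaf at (184,257) and the berries at (210,160).

Run:
```python
from h import *
P,z=cloud('top0')
# deck ring fit: points z 0.05-0.064 etc around
m=np.zeros(P.shape[:2],bool); m[165:290,185:340]=1
def circ(A):
    M=np.c_[2*A,np.ones(len(A))]; s=np.linalg.lstsq(M,(A**2).sum(1),rcond=None)[0]; return s[:2],np.sqrt(s[2]+s[:2]@s[:2])
c0=P[228,245]; print('near deck',c0, 'center',P[228,274])
# pegs: z>0.099
k=m&(P[...,2]>0.097)&(P[...,2]<0.16)
n,l,st,ce=cv2.connectedComponentsWithStats(k.astype('uint8'))
for i in range(1,n): print(ce[i].round(1),st[i][4],P[l==i].mean(0).round(4),P[l==i].max(0).round(4))
k=m&(P[...,2]>0.036)&(P[...,2]<0.065); k[:, :222]=0
cs=cv2.findContours(k.astype('uint8'),cv2.RETR_EXTERNAL,cv2.CHAIN_APPROX_NONE)[0]
c=max(cs,key=cv2.contourArea)[:,0]; A=P[c[:,1],c[:,0]][:,:2]; print(circ(A))
im=z['p'][160:295,180:340,::-1]
cv2.imwrite('pics/crop1.png',cv2.resize(im,None,fx=4.8,fy=4.4,interpolation=cv2.INTER_CUBIC))
for n,uv in dict(leaf=(184,257),berr=(210,160),tin=(298,138),cup=(355,168),brush=(345,245)).items(): print(n,P[uv[1],uv[0]].round(3))
```

```text
near deck [ 0.52999085 -0.00954817  0.06424128] center [ 0.52960821 -0.07529542  0.10033575]
[276. 193.] 21 [ 0.6082 -0.0808  0.1061] [ 0.6128 -0.0761  0.1085]
[209.1 216.9] 149 [0.5556 0.066  0.1422] [0.5707 0.0795 0.1487]
[242. 217.] 21 [ 0.5551 -0.0036  0.106 ] [0.5596 0.0009 0.1081]
[309.2 217.9] 23 [ 0.5512 -0.1547  0.1055] [ 0.5555 -0.15    0.1078]
[275.5 227. ] 36 [ 0.5318 -0.0789  0.0984] [ 0.5408 -0.071   0.1006]
[279. 230.] 1 [ 0.5249 -0.0867  0.0981] [ 0.5249 -0.0867  0.0981]
[254.1 257.1] 22 [ 0.4662 -0.0297  0.1057] [ 0.4708 -0.025   0.1086]
[296.3 257.9] 25 [ 0.463  -0.1235  0.1057] [ 0.4689 -0.1186  0.1086]
(array([ 0.52870636, -0.08007548]), np.float64(0.12206318404975738))
leaf [0.462 0.139 0.028]
berr [0.699 0.077 0.022]
tin [ 0.73  -0.131  0.124]
cup [ 0.678 -0.292  0.007]
brush [ 0.484 -0.256  0.017]
```

View pics/crop1.png

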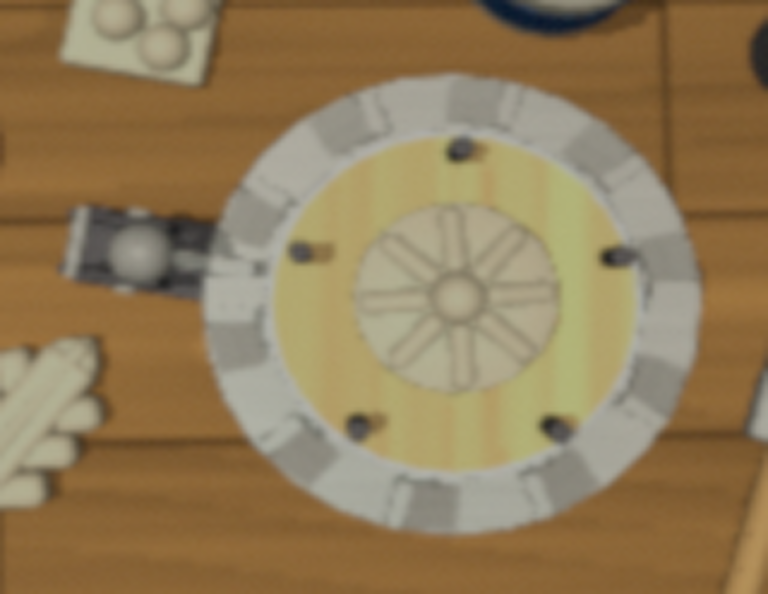

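Hub from the mean of the five pegs is (0.529, -0.0785), and the rim fit gives radius 122, as it should. The ball is 147 mm from the axis, against 148 expected, so the pawl is down. The stand's +y axis is about (0.183, 0.983) in world, and the wheel is at about +0.155. The cream rosette on the deck is the right one.

I'll close the fingers and travel high to the inner side of the ball.

Call:
move_arm --deltas '[[[0,0,0],[0.17,-0.3,0],1],[[0,0,0.03],[0.34,-0.6,0],1],[[0,0,0.064],[0.51,-0.9,0],1]]'

```text
time: 0.48
tool_pos: [0.2408, 0.5566, 0.2305]
tcp_rot: [-0.286, -3.128, 0.002]
wrist_force: [0.3, -0.6, 0.1]
width: 0.378
```

Call:
move_arm --deltas '[[[0,0,0],[0.17,-0.3,0],1],[[0,0,0],[0.34,-0.6,0],1],[[0,0,0],[0.51,-0.9,0],1]]'

```text
time: 0.85
tool_pos: [0.2919, 0.4665, 0.2307]
tcp_rot: [-0.289, -3.128, 0.001]
wrist_force: [-0.5, -0.5, 0.2]
width: 0.002
```

Call:
move_arm --deltas '[[[0,0,0],[0.17,-0.3,0],1],[[0,0,0],[0.34,-0.6,0],1],[[0,0,0],[0.51,-0.9,0],1]]'

```text
time: 1.23
tool_pos: [0.3428, 0.3765, 0.2308]
tcp_rot: [-0.289, -3.128, 0.001]
wrist_force: [0.8, 0.6, 0.2]
width: 0.0
```

Call:
move_arm --deltas '[[[0,0,0],[0.17,-0.3,0],1],[[0,0,0],[0.34,-0.6,0],1],[[0,0,0],[0.51,-0.9,0],1]]'

```text
time: 1.6
tool_pos: [0.3938, 0.2866, 0.2308]
tcp_rot: [-0.289, -3.128, 0.001]
wrist_force: [0.2, 0.6, 0.1]
width: -0.002
```

Call:
move_arm --deltas '[[[0,0,0],[0.17,-0.3,0],1],[[0,0,0],[0.34,-0.6,0],1],[[0,0,0],[0.51,-0.9,0],1]]'

```text
time: 1.98
tool_pos: [0.4447, 0.1966, 0.2309]
tcp_rot: [-0.289, -3.128, 0.0]
wrist_force: [0.0, -0.0, -0.3]
width: 0.004
```

Call:
move_arm --deltas '[[[0,0,0],[0.17,-0.3,0],1],[[0,0,0],[0.34,-0.6,0],1],[[0,0,0],[0.51,-0.9,0],1]]'

```text
time: 2.35
tool_pos: [0.4957, 0.1067, 0.2308]
tcp_rot: [-0.289, -3.128, 0.0]
wrist_force: [1.0, -1.0, -0.6]
width: 0.0
```

Call:
move_arm --deltas '[[[0,0,0],[0.17,-0.3,0],1],[[0,0,0],[0.34,-0.6,0],1],[[0,0,0],[0.51,-0.87,0],1],[[0,0,0],[0.51,-0.87,0],1]]'

```text
time: 2.85
tool_pos: [0.5471, 0.0192, 0.2307]
tcp_rot: [-0.293, -3.127, 0.001]
wrist_force: [-0.1, 0.0, -0.1]
width: -0.001
```

Run:
```python
from h import *
for n in ('wrist','top'):
    snap(n,n+'1'); P,z=cloud(n+'1')
    k=(np.hypot(P[...,0]-.556,P[...,1]-.066)<.028)&(P[...,2]>.115)&(P[...,2]<.16)
    A=P[k]; print(n,len(A))
    if len(A)>20:
        M=np.c_[2*A,np.ones(len(A))]; s=np.linalg.lstsq(M,(A**2).sum(1),rcond=None)[0]; print(s[:3],np.sqrt(s[3]+s[:3]@s[:3]),A.max(0),A.min(0))
```

```text
wrist 867
[0.55497368 0.06634775 0.13149994] 0.014612648440245275 [0.56825686 0.08045589 0.14745872] [0.53991761 0.05161617 0.12760939]
top 0
```

View pics/wrist1.png

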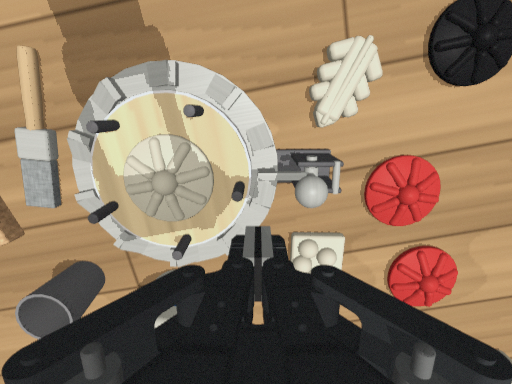

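The wrist view shows the ball at (312,192). The fit puts its centre at (0.555, 0.066, 0.1315) with radius 14.6 mm, as specified. I'll lower the fingers on its inner side and push outward.

Call:
move_arm --deltas '[[[0,0,0],[0.0,0.02,-0.3],1],[[0,0,0],[0.01,0.05,-0.6],1],[[0,0,0],[0.01,0.05,-0.9],1],[[0,0,0],[0.01,0.05,-1.0],1],[[0,0,0],[0.01,0.05,-1.0],1]]'

```text
time: 3.58
tool_pos: [0.5469, 0.0264, 0.1309]
tcp_rot: [-0.288, -3.127, 0.0]
wrist_force: [0.8, -0.4, 1.2]
width: 0.0
```

Call:
move_arm --deltas '[[[0,0,0],[0.0,0.0,-0.1],1],[[0,0,0],[0.0,0.0,-0.2],1],[[0,0,0],[0.01,0.05,-0.2],1],[[0,0,0],[0.02,0.1,-0.2],1],[[0,0,0],[0.03,0.15,-0.2],1],[[0,0,0],[0.04,0.2,-0.2],1],[[0,0,0],[0.05,0.25,-0.2],1],[[0,0,0],[0.06,0.3,-0.2],1]]'

```text
time: 4.58
tool_pos: [0.5537, 0.0562, 0.1113]
tcp_rot: [0.289, 3.128, 0.0]
wrist_force: [0.2, 0.2, 0.8]
width: -0.003
```

Call:
move_arm --deltas '[[[0,0,0],[0.01,0.05,0],1],[[0,0,0],[0.02,0.1,0],1],[[0,0,0],[0.03,0.15,-0.02],1],[[0,0,0],[0.04,0.2,-0.04],1],[[0,0,0],[0.05,0.25,-0.06],1],[[0,0,0],[0.06,0.3,-0.06],1],[[0,0,0],[0.06,0.34,-0.06],1],[[0,0,0],[0.06,0.34,-0.06],1]]'

```text
time: 5.58
tool_pos: [0.5597, 0.0901, 0.1054]
tcp_rot: [0.288, 3.128, -0.0]
wrist_force: [-0.7, 0.2, -0.4]
width: -0.0
```

Run:
```python
from h import *
s=status.read_state(); print(s['tool_pos'],s['wrist_force'])
for n in ('wrist',):
    snap(n,n+'2'); P,z=cloud(n+'2')
    k=(abs(P[...,0]-.566)<.03)&(abs(P[...,1]-.12)<.05)&(P[...,2]>.107)&(P[...,2]<.16)
    A=P[k]; print(n,len(A)); print(A.max(0),A.min(0))
    M=np.c_[2*A,np.ones(len(A))]; s=np.linalg.lstsq(M,(A**2).sum(1),rcond=None)[0]; print(s[:3],np.sqrt(s[3]+s[:3]@s[:3]))
```

```text
[0.55971103 0.09011756 0.10535152] [-0.72926924  0.22790013 -0.41216362]
wrist 6986
[0.57398867 0.13753427 0.15999959] [0.54243606 0.07007148 0.10714765]
[0.55482879 0.10437682 0.13755065] 0.02437291750468045
```

The ball's outer edge is at y 0.1375, which matches thrown back. Next I'll lift and go over to the far peg (0.551, -0.155), on its +x side.

Call:
move_arm --deltas '[[[0,0,0],[0,-0.03,0.3],1],[[0,0,0],[0,-0.05,0.6],1],[[0,0,0],[0,-0.05,1.0],1]]'

```text
time: 6.0
tool_pos: [0.5588, 0.0844, 0.2053]
tcp_rot: [-0.289, -3.126, 0.001]
wrist_force: [0.1, -0.5, -0.1]
width: 0.0
```

Call:
move_arm --deltas '[[[0,0,0],[0.1,-0.4,0.1],1],[[0,0,0],[0.2,-0.8,0.2],1],[[0,0,0],[0.3,-1.0,0.2],1]]'

```text
time: 6.38
tool_pos: [0.5906, -0.017, 0.2266]
tcp_rot: [0.291, 3.125, -0.0]
wrist_force: [0.1, -1.0, 0.1]
width: 0.002
```

Call:
move_arm --deltas '[[[0,0,0],[0.0,-0.4,0],1],[[0,0,0],[0,-0.8,0],1],[[0,0,0],[0,-1.0,0],1],[[0,0,0],[0,-1.0,0],1]]'

```text
time: 6.88
tool_pos: [0.5895, -0.1157, 0.2247]
tcp_rot: [-0.292, -3.127, -0.001]
wrist_force: [-0.6, 0.4, 0.1]
width: -0.001
```

Run:
```python
from h import *
s=status.read_state(); print(s['time'],s['tool_pos'])
snap('scene','scene2');z=np.load('pics/scene2.npz'); cv2.imwrite('pics/s2c.png',cv2.resize(z['p'][130:260,150:340,::-1],None,fx=4,fy=4,interpolation=cv2.INTER_CUBIC))
snap('wrist','wrist3')
```

```text
6.875 [ 0.58949652 -0.11574705  0.22465941]
```

View pics/s2c.png

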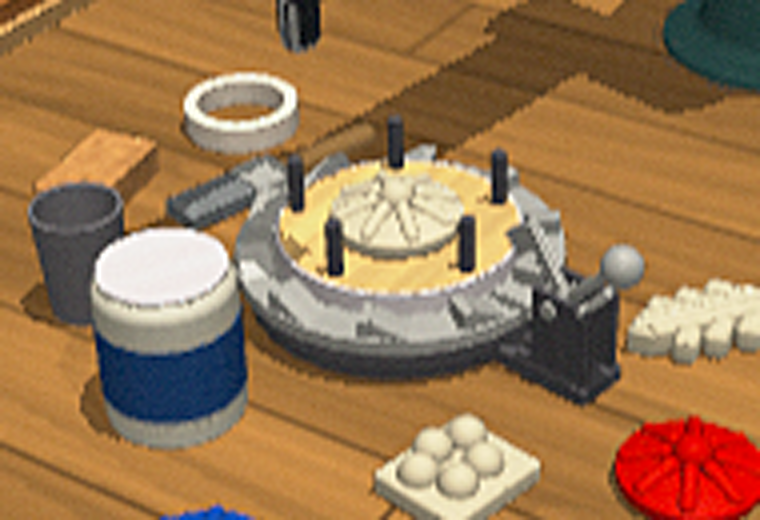

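View pics/wrist3.png

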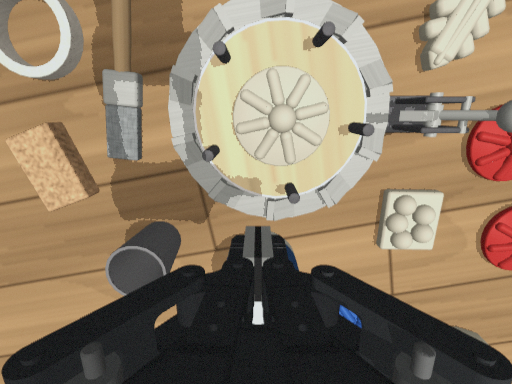

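The scene crop shows the ball leaning outward at (622,265) with the nose raised. The wrist view has the fingertips at (258,235) and the far peg at (212,152). I'll measure the pegs again from this image.

```bash
cat >> h.py <<'E'
H=np.array([.5287,-.0785])
def pegs(f):
    P,z=cloud(f); r=np.hypot(P[...,0]-H[0],P[...,1]-H[1])
    k=(P[...,2]>.102)&(P[...,2]<.109)&(r<.095)&(r>.065)
    n,l,st,ce=cv2.connectedComponentsWithStats(k.astype('uint8'))
    for i in range(1,n):
        if st[i][4]>15:
            q=np.median(P[l==i],0); a=np.arctan2(q[1]-H[1],q[0]-H[0])
            print(ce[i].round(),st[i][4],q.round(4),'r %.4f wheel mod72 %.3f'%(np.hypot(*(q[:2]-H)),(a+.178+.9)%(2*np.pi/5)-.9))
E
python3 -c "
from h import *
pegs('wrist3'); pegs('wrist1')"
```

```text
[328.  29.] 176 [ 0.4652 -0.0315  0.1048] r 0.0790 wheel mod72 0.169
[219.  48.] 162 [ 0.4628 -0.1247  0.1049] r 0.0805 wheel mod72 0.161
[367. 129.] 131 [ 0.5546 -0.005   0.1047] r 0.0780 wheel mod72 0.154
[208. 155.] 121 [ 0.5506 -0.156   0.1048] r 0.0806 wheel mod72 0.140
[294. 197.] 111 [ 0.6074 -0.082   0.1048] r 0.0788 wheel mod72 0.134
[189. 110.] 130 [ 0.4648 -0.0303  0.105 ] r 0.0800 wheel mod72 0.160
[ 92. 126.] 134 [ 0.4622 -0.1236  0.105 ] r 0.0804 wheel mod72 0.146
[237. 196.] 103 [ 0.5544 -0.0038  0.1047] r 0.0790 wheel mod72 0.161
[ 93. 218.] 105 [ 0.5505 -0.1551  0.1048] r 0.0796 wheel mod72 0.141
[177. 254.] 91 [ 0.6074 -0.0813  0.1048] r 0.0787 wheel mod72 0.142
```

Call:
move_arm --deltas '[[[0,0,0],[-0.06,-0.3,0],1],[[0,0,0],[-0.12,-0.56,0],1],[[0,0,0],[-0.12,-0.56,-0.3],1],[[0,0,0],[-0.12,-0.56,-0.6],1],[[0,0,0],[-0.12,-0.56,-0.8],1],[[0,0,0],[-0.12,-0.56,-0.9],1]]'

```text
time: 7.72
tool_pos: [0.5772, -0.1699, 0.1339]
tcp_rot: [-0.287, -3.127, -0.001]
wrist_force: [0.3, 1.0, -0.1]
width: 0.001
```

Call:
move_arm --deltas '[[[0,0,0],[0,0,-0.2],1],[[0,0,0],[0,0,-0.4],1],[[0,0,0],[0,0,-0.52],1],[[0,0,0],[0,0,-0.52],1]]'

```text
time: 8.22
tool_pos: [0.5765, -0.1709, 0.0816]
tcp_rot: [-0.289, -3.125, -0.001]
wrist_force: [1.0, -0.3, 0.5]
width: 0.001
```

Call:
move_arm --deltas '[[[0,0,0],[-0.05,0.01,0],1],[[0,0,0],[-0.1,0.02,0],1],[[0,0,0],[-0.15,0.03,0],1],[[0,0,0],[-0.2,0.04,0],1],[[0,0,0],[-0.25,0.05,0],1],[[0,0,0],[-0.3,0.06,0],1],[[0,0,0],[-0.35,0.07,0],1],[[0,0,0],[-0.4,0.08,0],1],[[0,0,0],[-0.45,0.09,0],1],[[0,0,0],[-0.5,0.1,0],1],[[0,0,0],[-0.54,0.1,0],1],[[0,0,0],[-0.54,0.1,0],1]]'

```text
time: 9.72
tool_pos: [0.5231, -0.1607, 0.0834]
tcp_rot: [-0.289, -3.128, -0.001]
wrist_force: [0.8, -0.8, -0.1]
width: 0.001
```

Run:
```python
from h import *
snap('wrist','wrist4'); pegs('wrist4'); print('top'); snap('top','top4'); pegs('top4')
```

```text
[415.  68.] 757 [ 0.4484 -0.0826  0.1048] r 0.0804 wheel mod72 -0.399
[260. 230.] 633 [ 0.5064 -0.1566  0.1049] r 0.0813 wheel mod72 -0.414
[237. 248.] 85 [ 0.5135 -0.1693  0.1054] r 0.0920 wheel mod72 -0.302
[279. 248.] 93 [ 0.5173 -0.1493  0.1054] r 0.0717 wheel mod72 -0.295
[509. 332.] 81 [ 0.5908 -0.0359  0.1036] r 0.0753 wheel mod72 -0.478
top
[295. 199.] 22 [ 0.5942 -0.1236  0.1052] r 0.0796 wheel mod72 -0.425
[254. 200.] 22 [ 0.5929 -0.0308  0.1051] r 0.0799 wheel mod72 -0.440
[242. 241.] 20 [ 0.502  -0.0032  0.1068] r 0.0799 wheel mod72 -0.423
[277. 264.] 20 [ 0.4493 -0.0804  0.1053] r 0.0794 wheel mod72 -0.426
```

Wheel is at about -0.42. I'll push 8 mm more to get to about -0.52, the middle of the notch's play, then back off and lift.

Call:
move_arm --deltas '[[[0,0,0],[-0.03,0.0,0],1],[[0,0,0],[-0.06,0.01,0],1],[[0,0,0],[-0.08,0.01,0],1],[[0,0,0],[-0.08,0.01,0],1],[[0,0,0],[-0.08,0.01,0],1],[[0,0,0],[0.05,-0.02,0],1],[[0,0,0],[0.15,-0.05,0],1],[[0,0,0],[0.15,-0.05,0.3],1],[[0,0,0],[0.15,-0.05,0.7],1],[[0,0,0],[0.15,-0.05,1],1]]'

```text
time: 11.08
tool_pos: [0.5399, -0.1667, 0.185]
tcp_rot: [0.289, 3.127, -0.001]
wrist_force: [0.7, 0.8, 0.3]
width: -0.002
```

Run:
```python
from h import *
s=status.read_state(); print(s['time'],s['tool_pos'])
snap('wrist','wrist5'); pegs('wrist5'); print('top'); snap('top','top5'); pegs('top5')
```

```text
11.075 [ 0.53993672 -0.16666242  0.18502371]
[358.  60.] 225 [ 0.4486 -0.0747  0.1047] r 0.0801 wheel mod72 -0.498
[456. 124.] 201 [ 0.5086 -0.0031  0.1046] r 0.0780 wheel mod72 -0.503
[264. 146.] 169 [ 0.4979 -0.1538  0.1049] r 0.0813 wheel mod72 -0.525
[414. 232.] 148 [ 0.5951 -0.0379  0.1046] r 0.0778 wheel mod72 -0.530
[307. 243.] 133 [ 0.5884 -0.1313  0.1048] r 0.0796 wheel mod72 -0.546
top
[256. 198.] 21 [ 0.5974 -0.0355  0.1055] r 0.0810 wheel mod72 -0.519
[298. 201.] 21 [ 0.5895 -0.1302  0.1061] r 0.0798 wheel mod72 -0.526
[241. 237.] 23 [ 0.5107 -0.001   0.1054] r 0.0796 wheel mod72 -0.536
[309. 241.] 23 [ 0.4998 -0.1527  0.106 ] r 0.0797 wheel mod72 -0.508
[274. 265.] 23 [ 0.4484 -0.0735  0.1059] r 0.0804 wheel mod72 -0.512
```

Wheel is at -0.52. Next I'll go over to the outer side of the ball.

Call:
move_arm --deltas '[[[0,0,0],[0.0,0.2,0.3],1],[[0,0,0],[0.1,0.6,0.3],1],[[0,0,0],[0.1,1.0,0.3],1]]'

```text
time: 11.55
tool_pos: [0.5494, -0.0655, 0.2127]
tcp_rot: [0.291, 3.128, 0.0]
wrist_force: [0.4, -0.2, -0.1]
width: -0.002
```

Call:
move_arm --deltas '[[[0,0,0],[0.0,0.4,0],1],[[0,0,0],[0.1,0.8,0],1],[[0,0,0],[0.1,1.0,0],1]]'

```text
time: 11.92
tool_pos: [0.5588, 0.0356, 0.2121]
tcp_rot: [-0.286, -3.127, 0.0]
wrist_force: [-0.5, 0.3, 0.7]
width: 0.003
```

Call:
move_arm --deltas '[[[0,0,0],[0.0,0.4,0],1],[[0,0,0],[0.1,0.8,0],1],[[0,0,0],[0.1,1.0,0],1]]'

```text
time: 12.3
tool_pos: [0.5687, 0.135, 0.2124]
tcp_rot: [-0.287, -3.127, 0.001]
wrist_force: [-0.4, 0.9, -0.1]
width: 0.002
```

Call:
move_arm --deltas '[[[0,0,0],[0.02,0.36,0],1],[[0,0,0],[0.03,0.36,0],1],[[0,0,0],[0.03,0.36,0],1]]'

```text
time: 12.68
tool_pos: [0.5714, 0.1689, 0.2128]
tcp_rot: [-0.289, -3.127, 0.002]
wrist_force: [-0.1, 0.2, -0.4]
width: -0.001
```

Run:
```python
from h import *
s=status.read_state(); print(s['time'],s['tool_pos'])
snap('wrist','wrist6'); P,z=cloud('wrist6')
k=(abs(P[...,0]-.566)<.03)&(abs(P[...,1]-.124)<.025)&(P[...,2]>.11)&(P[...,2]<.14)
A=P[k]; print(len(A),A.max(0),A.min(0))
M=np.c_[2*A,np.ones(len(A))]; s=np.linalg.lstsq(M,(A**2).sum(1),rcond=None)[0]; print(s[:3],np.sqrt(s[3]+s[:3]@s[:3]))
```

```text
12.675 [0.57139364 0.16893826 0.21275899]
851 [0.5792961  0.13814597 0.12941276] [0.55044031 0.10951259 0.11049824]
[0.5654679  0.12324515 0.11364697] 0.014618512034261089
```

View pics/wrist6.png

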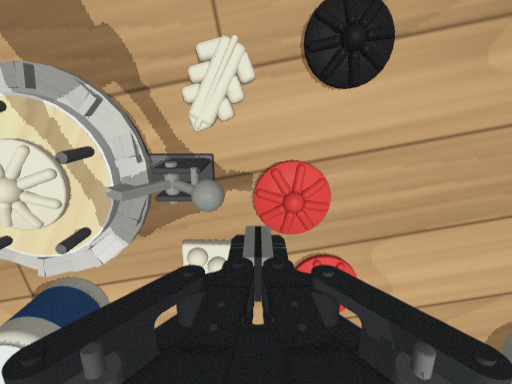

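The wrist view shows the ball thrown back at (207,195), measured at (0.5655, 0.123, 0.114). I'll lower on its outer side and push inward.

Call:
move_arm --deltas '[[[0,0,0],[0,0,-0.3],1],[[0,0,0],[0,0,-0.6],1],[[0,0,0],[0,0,-0.9],1],[[0,0,0],[0,0,-1.0],1],[[0,0,0],[0,0,-1.0],1]]'

```text
time: 13.35
tool_pos: [0.5713, 0.169, 0.1129]
tcp_rot: [-0.29, -3.127, 0.001]
wrist_force: [-0.2, 0.7, -0.3]
width: 0.0
```

Call:
move_arm --deltas '[[[0,0,0],[0,0,-0.12],1],[[0,0,0],[0,-0.05,-0.12],1],[[0,0,0],[-0.02,-0.1,-0.12],1],[[0,0,0],[-0.03,-0.15,-0.12],1],[[0,0,0],[-0.04,-0.2,-0.12],1],[[0,0,0],[-0.05,-0.25,-0.12],1],[[0,0,0],[-0.06,-0.3,-0.1],1],[[0,0,0],[-0.07,-0.35,-0.08],1],[[0,0,0],[-0.08,-0.4,-0.06],1],[[0,0,0],[-0.09,-0.45,-0.04],1],[[0,0,0],[-0.1,-0.5,-0.02],1],[[0,0,0],[-0.1,-0.55,-0.0],1],[[0,0,0],[-0.11,-0.6,0],1],[[0,0,0],[-0.12,-0.64,0],1],[[0,0,0],[-0.12,-0.64,0],1],[[0,0,0],[-0.12,-0.64,0],1]]'

```text
time: 15.35
tool_pos: [0.5596, 0.1059, 0.1132]
tcp_rot: [-0.289, -3.128, -0.0]
wrist_force: [-0.3, -0.1, 0.0]
width: -0.002
```

Call:
move_arm --deltas '[[[0,0,0],[0.02,0.1,0],1],[[0,0,0],[0.06,0.35,0.1],1],[[0,0,0],[0.1,0.6,0.5],1],[[0,0,0],[0.1,0.6,1.0],1],[[0,0,0],[0.1,0.6,1.0],1]]'

```text
time: 15.98
tool_pos: [0.5732, 0.168, 0.2192]
tcp_rot: [0.286, 3.119, 0.006]
wrist_force: [-0.2, 0.2, 0.1]
width: -0.002
```

Run:
```python
from h import *
s=status.read_state(); print(s['time'],s['tool_pos'])
snap('wrist','wrist7'); P,z=cloud('wrist7'); pegs('wrist7')
k=(abs(P[...,0]-.558)<.03)&(P[...,1]>.03)&(P[...,1]<.11)&(P[...,2]>.115)&(P[...,2]<.16)
A=P[k]; print(len(A),A.max(0),A.min(0))
M=np.c_[2*A,np.ones(len(A))]; s=np.linalg.lstsq(M,(A**2).sum(1),rcond=None)[0]; print(s[:3],np.sqrt(s[3]+s[:3]@s[:3]))
snap('top','top7'); pegs('top7')
p=np.load('pics/top7.npz')['p'][140:295,150:340,::-1]
cv2.imwrite('pics/t7c.png',cv2.resize(p,None,fx=4,fy=3.8,interpolation=cv2.INTER_CUBIC))
```

```text
15.975 [0.5732345  0.16797321 0.21917658]
[ 65. 153.] 143 [ 5.088e-01 -4.000e-04  1.047e-01] r 0.0805 wheel mod72 -0.515
[ 64. 242.] 112 [ 0.5951 -0.0356  0.1047] r 0.0791 wheel mod72 -0.505
1006 [0.56900717 0.08165025 0.14738627] [0.54013046 0.05370216 0.12582172]
[0.55502782 0.06659365 0.13151584] 0.014612171107387717
[256. 198.] 22 [ 0.5973 -0.0365  0.1056] r 0.0804 wheel mod72 -0.530
[298. 201.] 21 [ 0.5896 -0.1303  0.1051] r 0.0800 wheel mod72 -0.527
[241. 237.] 22 [ 0.5107 -0.001   0.1062] r 0.0795 wheel mod72 -0.536
[309. 241.] 23 [ 0.4998 -0.1528  0.1055] r 0.0797 wheel mod72 -0.507
[274. 265.] 22 [ 0.4484 -0.0735  0.1054] r 0.0805 wheel mod72 -0.513
```

View pics/wrist7.png

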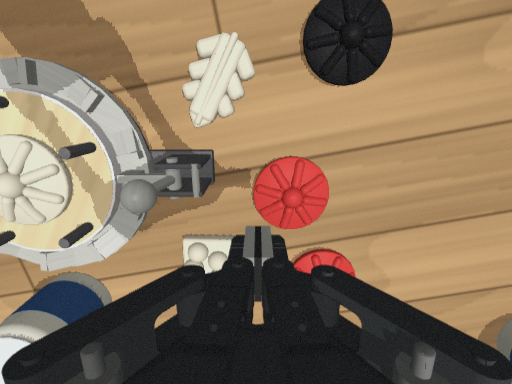

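Run:
```python
from h import *
P,z=cloud('top7'); r=np.hypot(*(P[...,:2]-H).transpose(2,0,1)); k=(r<.07)&(P[...,2]>.068)
c=P[k][:,:2]; print('rosette offset', (c.max(0)+c.min(0))/2-H, c.max(0)-c.min(0))
d0=np.load('pics/top0.npz')['p'].astype(int); d=abs(z['p'].astype(int)-d0).sum(2)>90
n,l,st,ce=cv2.connectedComponentsWithStats(d.astype('uint8')); print([(ce[i].round().tolist(),int(st[i][4])) for i in range(1,n) if st[i][4]>25])
print(order.finish_job())
```

```text
rosette offset [0.00314651 0.00396475] [0.09742858 0.1079493 ]
[([85.0, 250.0], 17271), ([1.0, 174.0], 59), ([237.0, 205.0], 447), ([276.0, 194.0], 42), ([257.0, 199.0], 34), ([297.0, 202.0], 40), ([195.0, 214.0], 40), ([207.0, 217.0], 67), ([308.0, 218.0], 44), ([247.0, 229.0], 142), ([258.0, 251.0], 139), ([308.0, 241.0], 39), ([10.0, 312.0], 2400), ([254.0, 257.0], 27), ([296.0, 257.0], 45), ([273.0, 264.0], 37), ([255.0, 272.0], 256)]
the job is handed in; nothing more can be done
None
```

I threw the pawl back by pushing its ball with the closed fingertips. I then pushed one peg until the wheel had gone back one notch, pushed the ball back in, and handed the job in after about 16 s of the 54 s.

Last checks before handing in:
- **Wheel:** at about -0.52 rad, from 0.15 at the start. The individual peg readings ran from -0.505 to -0.536, all inside the notch.
- **Pawl:** the ball is back within 0.3 mm of where it was with the pawl down, a tilt of about 0.004 rad.
- **Rosette:** its centre measured about 5 mm from the hub. That is a coarse reading from the top camera, and the limit is 15 mm.
- **Other things on the bench:** comparing the first and last top pictures showed no change at the bystanders themselves. Two large changed areas at the left of the picture I took to be the arm and its shadow, and did not check further.
- **Arm:** clear of everything, about 0.22 m above the bench.

No check failed or disagreed. Handing in gives no verdict.

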